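Spin the model revolve and brake it on its spike mark

TASK

Give the model stage's revolve a good flick in the direction of the white arrows (anticlockwise seen from above) with a fingertip on its bare black rim and let it spin freely, so that the red tape mark runs right past the white tape on the stage floor. On a later pass brake it with a fingertip on the rim so that it comes to rest with the red mark in line with the white tape; a last small nudge into line is fine, but do not let it stop elsewhere and then push it round. Keep off the glued-down stair, platform and furniture, disturb nothing else on the bench, and finish with the hand clear.

Things in the scene. Friction and masses are not known exactly. Their poses are not given: they have to be found in the camera images.
- stage: Fixed stage floor of a set model: charcoal square board with plywood edges, 384 x 384 mm, its top 27 mm above the bench; a round hole holds the revolve. It does not move. Origin on the bench under the centre of the board, which is also the revolve's axis; z up, the board's -x side is the audience side that carries the white tape.
- axis_top (a point): The revolve's axis at the height of the rim's top, 30 mm above the bench. A finger pressed on the rim drags the disc by friction (coefficient about 1): moving along the rim it carries the disc along, resting it stops the disc almost at once (within about 1 degree from 1 rad/s). To leave it spinning, lift off while the finger still moves along the rim.
- deck: The revolve: level disc, 299 mm diameter, top 30 mm above the bench and 3 mm above the stage floor, 1.5 mm gap all round. Brown boarded middle to 112 mm from the axis; outside it a flat bare black rim 37 mm wide with three radial tape marks (red, yellow, blue, 12 x 32 mm) and white arrows. Mass about 0.7 kg. Origin on the axis at bench height, turning with it; the red mark lies along its -x.
- revolve (a joint): Angle of the revolve, rad: 0 when the red mark meets the white tape, growing anticlockwise seen from above and counting on past 6.28 (every multiple of 6.28 is in line). Starts at rest between -5.4 and -1.2; turns without a stop. A free spin loses about 0.1 rad/s per second and 4 percent of its speed per second: from 2 rad/s it runs about two turns, from 3 rad/s about four.
- red_mark (a point): Outer end of the red tape mark on the revolve, 148.5 mm from the axis, on the rim's top.
- white_mark (a point): Inner end of the white tape strip (12 x 29 mm, radial) on the fixed stage floor, 154.5 mm from the axis.
- scenery: Set glued on the middle of the revolve and turning with it: light wooden platform 48 mm high, a basswood stair, a dark table, two stools and a bench, all within 90 mm of the axis and up to 50 mm above the disc. Not to be touched. Origin on the axis at the disc's top.
- masking_tape: Roll of masking tape, 98 mm across, 25 mm high; bystander. Origin at its underside's centre.
- jar_bronze: Bronze paint jar with black lid, 48 mm wide, 66 mm high; bystander. Origin at its underside's centre.
- paint_slate: Blue squeeze paint bottle, 37 mm wide, 109 mm high; bystander. Origin at its underside's centre.
- sanding_block: Cork sanding block, 43 x 71 x 24 mm; bystander. Origin at its underside's centre.
- flock_jar: Glass jar with dark lid, 44 mm wide, 105 mm high; bystander. Origin at its underside's centre.

How it is judged:
By the outcome, as a careful person would: the job done as asked, in the order asked, and still so for the second after the job is handed in, with the robot touching nothing.
It also fails if it takes over 51 s, if anything falls off the work surface, if the arm or the gripper's body presses on something with over 40 N, if the wrist force passes 120 N, or if a joint passes its speed limit or range.

ROBOT

A 6-joint arm with a two-finger parallel gripper is mounted at the origin on a cart in front of the work surface, level with it; the furniture and walls round the work are solid. World frame = base frame: x ahead of the robot, y to its left, z up, the work surface at z = 0. Lengths are in mm, angles in rad, forces in N, time in s.
With the tool pointing down it reaches from about 350 to 775 mm from the base axis. Payload 7.3 kg.
Tool frame: the origin (TCP) lies at the very end of the fingers, on their centre line; the grasp point (between the pads) lies 19 mm behind it (pinch_z is the distance from the TCP to the grasp point, in mm); z points along the fingers, y is the direction in which the jaws open and shut (so a half turn about z gives the same grasp; the last joint's range is limited). The gripper opens to 92 mm and grips with 3 to 60 N. Pads are 19 mm wide; open, the fingers measure 130 mm over their backs; the gripper's body (75 mm by 190 mm) begins 47 mm behind the grasp point.
Start: joints at [-1.39, 0.342, 1.524, -0, 1.275, -0.146], TCP at [168.555, -497.226, 226.741] pointing down, gripper open.
Joint ranges: [-2.53, 2.53], [-0.77, 2.02], [0.04, 2.7], [-1, 4.14], [0.28, 2.66], [-3.11, 3.11]. Speed limits (rad/s): [2.57, 2.57, 3.14, 3.14, 3.14, 3.14].

INTERFACE

Orientations are given as [roll, pitch, yaw] about the fixed x, y, z axes, in that order (R = Rz(yaw) Ry(pitch) Rx(roll)).
In Python, from plant import * gives the robot as it stands.
- The arm moves only by the tool step_arm, never from a script. Its argument "moves" is one flat list of numbers, 7 for each row, row after row: the shift along the tool's x, y, z scaled (see below), then the turn, a rotation vector about the tool's x, y, z scaled (see below), then the closure, from -1 (fully open) to 1 (shut). A call has 1 to 8 rows; each row shifts and turns the pose as measured when the row begins, along the tool's axes as they then stand; what a row does not reach is not made up. The controller multiplies each number of a shift by 2 cm and each number of a turn by 4 degrees. A row lasts 1/12 s, in which the tool goes at most 41.7 mm and 7.16 degrees, less where a joint would pass 70% of its speed; a pose out of reach is approached as far as the arm can. A call with a number of a shift or a turn outside -1 to 1 is refused whole. A call with a gripper value outside its range is refused whole. The fingers move at their own pace and stop on an object; the grip force is fixed at half the most. Time passes only in rows, so rows that do not move let the fingers close. It gives the time, the measured TCP pose, the force and the opening at its end, in the units of the state.
- get_obs(): the state, without advancing time (a new reading comes with each control period).
- capture(name): name is "side" or "top" or "wrist"; returns the picture (400x640x3 uint8, red, green, blue); there is no depth.
- get_calibration(name): a dict with "mtx" (3x3 intrinsics, pixels), "eye" and "orientation" of the camera in the world; the wrist camera has in their place "mount" (4x4, takes a point from camera to tool coordinates, whose origin is the TCP and whose axes are the flange's). Camera axes: x right, y down, z forward; pixel columns grow to the right and rows downward; lengths in mm; the calibration is good to about 2 mm. The wrist camera is an equidistant fisheye: a pixel r from the principal point sees the ray r / f radians off the axis. A picture is of the moment at which its call begins: read the wrist's pose just before it. get_calibration takes no time and is no camera call.
- close_job(): hands the job in, once; it reports no verdict.
The state is a dict: "time": time; "joint_positions": joint angles; "dq": joint speeds; "tau": joint torques, N m; "tool_pos": TCP position; "tcp_rot": TCP orientation; "contact_force": force on the tool from outside, world axes, zero at the start; "moment": the same for the moment, N m; "grip_width": finger opening in mm.
Only numpy, scipy, OpenCV 4.12 (cv2) and the standard library are available. Lean on these libraries where they do the work, as an engineer would, in place of code of your own. Each camera call takes 0.05 s, during which the arm holds its last target.

## Working session

There is one attempt and no reset: what is moved stays moved. The work goes in short steps, Python scripts to look and compute and a tool call to move; the robot and the scene stay as the last step left them, time stands still between calls to the robot, and variables do not carry over. Pictures are saved under pics/ and viewed, and the job is handed in when it is done.

Besides the shell and the picture viewer there is one more tool, called after "Request:" as name(argument=value, ...) on one line, values as JSON. step_arm: Moves the arm, as the interface text tells. Shifts and turns lie within -1 to 1; 1 stands for 2 cm of shift or 4 degrees of turn. Its arguments: {"type":"object","properties":{"moves":{"type":"array"}},"required":["moves"]}

```bash
ls; mkdir -p pics
python3 - <<'E'
from plant import *
import cv2
o=get_obs();print(o)
for n in("top","side"):
    c=get_calibration(n);print(n,c)
    cv2.imwrite(f"pics/{n}0.png",capture(n)[:,:,::-1])
print(get_calibration("wrist"))
E
```

```text
pics
{'time': 0.0, 'joint_positions': array([-1.39002260e+00,  3.42729371e-01,  1.52504320e+00, -2.47721584e-05,
        1.27536679e+00, -1.46009025e-01]), 'dq': array([-0.00072054,  0.00152528, -0.0015092 ,  0.00174499, -0.00266547,
        0.00043674]), 'tau': array([-2.27049910e-03, -4.31254148e+01, -2.44219440e+01,  7.15970015e-02,
        5.59912249e-02, -1.11118381e-04]), 'tool_pos': array([ 168.45850595, -496.80527057,  226.03236503]), 'tcp_rot': array([-3.14005896e+00, -2.01595652e-04,  3.26789832e-01]), 'contact_force': array([0.28431399, 0.0073526 , 0.71543683]), 'moment': array([-0.04908798, -0.04043713, -0.00549755]), 'grip_width': 91.68830969134635}
top {'mtx': array([[473.19161438,   0.        , 314.7608762 ],
       [  0.        , 473.19161438, 198.89917094],
       [  0.        ,   0.        ,   1.        ]]), 'eye': array([ 240.87607748,  -58.56542183, 1487.60261359]), 'orientation': array([-2.96663302, -0.00351172, -1.56781459])}
side {'mtx': array([[387.30800287,   0.        , 321.8900974 ],
       [  0.        , 387.30800287, 201.4584943 ],
       [  0.        ,   0.        ,   1.        ]]), 'eye': array([  444.63665451, -1190.09865858,   619.42816075]), 'orientation': array([-2.03987848, -0.01736405, -0.05730671])}
{'mtx': array([[309.70691629,   0.        , 320.39637162],
       [  0.        , 309.70691629, 199.95388608],
       [  0.        ,   0.        ,   1.        ]]), 'mount': array([[-2.58934964e-05, -9.60739938e-01, -2.77450482e-01,
         7.52051342e+01],
       [ 9.99999986e-01,  2.10535576e-05, -1.66229625e-04,
         4.84019316e-01],
       [ 1.65544759e-04, -2.77450483e-01,  9.60739924e-01,
        -1.57656774e+02],
       [ 0.00000000e+00,  0.00000000e+00,  0.00000000e+00,
         1.00000000e+00]])}
```

View pics/top0.png

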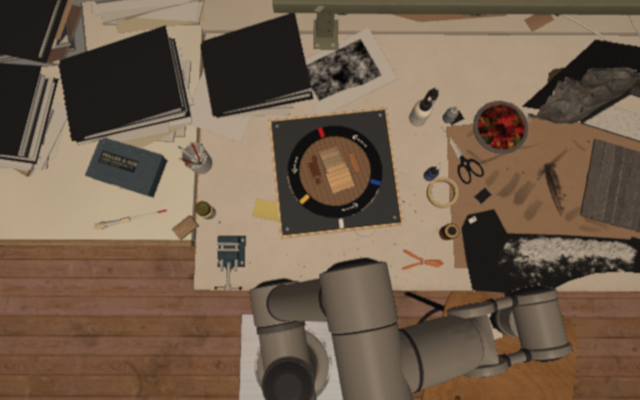

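View pics/side0.png

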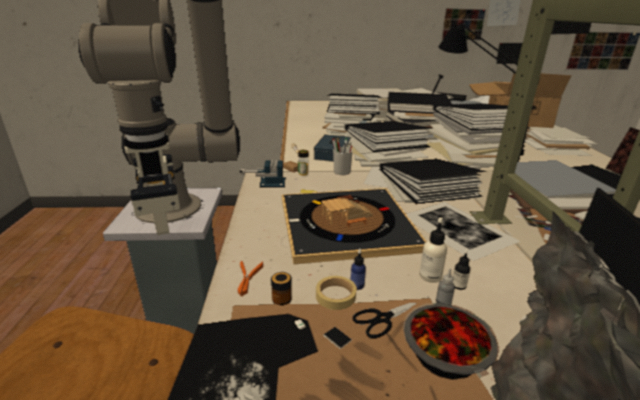

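```bash
cat > h.py <<'E'
from plant import *
import numpy as np, cv2
from scipy.spatial.transform import Rotation as R
from scipy.optimize import least_squares
def cam(n="top"):
    c=get_calibration(n);return c["mtx"],c["eye"],R.from_euler("xyz",c["orientation"]).as_matrix()
def unproj(uv,z,n="top"):
    K,e,M=cam(n);d=M@np.linalg.solve(K,np.array([uv[0],uv[1],1.]));return e+d*(z-e[2])/d[2]
def proj(p,n="top"):
    K,e,M=cam(n);q=K@(M.T@(np.asarray(p,float)-e));return q[:2]/q[2]
E
python3 - <<'E'
from h import *
im=cv2.imread("pics/top0.png")
c=im[90:250,240:440];cv2.imwrite("pics/crop0.png",cv2.resize(c,None,fx=4,fy=4,interpolation=cv2.INTER_CUBIC)[:600])
print(proj([0,0,0]))
hsv=cv2.cvtColor(im,cv2.COLOR_BGR2HSV)
def blob(m):
    n,l,s,ce=cv2.connectedComponentsWithStats(m.astype(np.uint8))
    for i in range(1,n):
        x,y=ce[i]
        if 265<x<405 and 105<y<240 and s[i][4]>5: print(ce[i],s[i][4],unproj(ce[i],30))
h,s,v=hsv[...,0],hsv[...,1],hsv[...,2]
print("red");blob(((h<6)|(h>172))&(s>170)&(v>90))
print("blue");blob((h>100)&(h<130)&(s>120)&(v>70))
print("yel");blob((h>15)&(h<30)&(s>140)&(v>140))
print("white");blob((s<70)&(v>140))
E
```

```text
[293.30696281 363.83761923]
red
[321.0625 132.3125] 48 [715.54745465 -82.48519367  30.        ]
blue
[374.91304348 181.73913043] 46 [ 554.11803671 -252.21691783   30.        ]
yel
[303.95121951 198.6097561 ] 41 [499.34538261 -29.0980927   30.        ]
white
[281.54448866 159.49424952] 54778 [625.18034452  42.89391837  30.        ]
[340.78378378 223.2972973 ] 37 [ 422.01996328 -143.82860517   30.        ]
```

View pics/crop0.png

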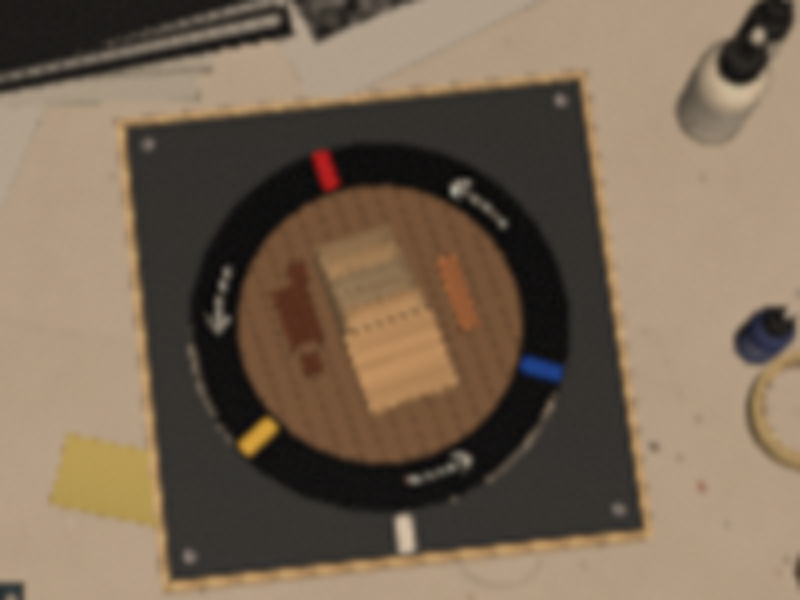

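Run:
```python
from h import *
P=np.array([[321.06,132.31],[374.91,181.74],[303.95,198.61]])
W=np.array([340.78,223.30])
C=np.array([[124,122],[583,77],[645,535],[170,590]])/4+[240,90]-0.375
p=np.array([unproj(u,30)[:2] for u in P]); w=unproj(W,27)[:2]
c=np.array([unproj(u,27)[:2] for u in C])
print(c, c.mean(0), [np.linalg.norm(c[i]-c[i-1]) for i in range(4)])
A=np.c_[2*p,np.ones(3)];s=np.linalg.solve(A,(p**2).sum(1));print("circ",s[:2],np.sqrt(s[2]+s[:2]@s[:2]))
for ce in (s[:2],c.mean(0)):
    a=[np.degrees(np.arctan2(*(q-ce)[::-1])) for q in list(p)+[w]]
    print(ce,a,np.linalg.norm(w-ce),[np.linalg.norm(q-ce) for q in p])
d=c[0]-c[3];e=c[1]-c[2];print(np.degrees(np.arctan2(*d[::-1])),np.degrees(np.arctan2(*e[::-1])))
f=c[3]-c[2];print(np.degrees(np.arctan2(*f[::-1]))-90)
```

```text
[[ 756.82959452   80.33834674]
 [ 796.60071139 -291.21454396]
 [ 422.78815852 -330.81291993]
 [ 378.77817536   37.55254542]] [ 588.74915995 -126.03414293] [np.float64(380.4648476846596), np.float64(373.67538362489086), np.float64(375.90405167114045), np.float64(370.98516773413473)]
circ [ 590.35308957 -125.03232057] 132.2371098657838
[ 590.35308957 -125.03232057] [np.float64(18.772388768306257), np.float64(-105.90464619581424), np.float64(133.48953343030263), np.float64(-173.55983507493306)] 169.03548379464442 [np.float64(132.2371098657835), np.float64(132.23710986578388), np.float64(132.23710986578365)]
[ 588.74915995 -126.03414293] [np.float64(18.957153442051002), np.float64(-105.34937521264396), np.float64(132.68436637004783), np.float64(-173.83910335441254)] 167.33129343769096 [np.float64(134.0788106275644), np.float64(130.84024608337106), np.float64(131.87309340152657)]
6.456950008473912 6.04685434271022
6.813044562125242
```

Request:
step_arm(moves=[1,-0.36,0,0,0,0,1,1,-0.36,0,0,0,0,1,1,-0.36,0,0,0,0,1,1,-0.36,0,0,0,0,1,1,-0.36,0,0,0,0,1,1,-0.36,0,0,0,0,1,1,-0.36,0,0,0,0,1,1,-0.36,0,0,0,0,1])

```text
time: 0.77
tool_pos: [302.9, -387.7, 222.6]
tcp_rot: [-3.133, 0.001, 0.319]
contact_force: [0.1, -0.4, 0.2]
grip_width: 43.3
```

Request:
step_arm(moves=[1,-0.3,0,0,0,-1,1,1,-0.25,0,0,0,-1,1,1,-0.2,0,0,0,-1,1,1,-0.1,0,0,0,-1,1,1,0,0,0,0,-1,1,1,0.1,0,0,0,-1,1,1,0.15,0,0,0,-1,1,1,0.2,0,0,0,-1,1])

```text
time: 1.43
tool_pos: [440.2, -285.5, 220.0]
tcp_rot: [-3.127, -0.005, 0.902]
contact_force: [-0.1, 0.0, -0.6]
grip_width: 0.3
```

```bash
cat >> h.py <<'E'
CE=np.array([590.35,-125.03])
def state(ang=None):
    o=get_obs();p=o["tool_pos"];Rt=R.from_euler("xyz",o["tcp_rot"]).as_matrix()
    d=p[:2]-CE;print("t",round(o["time"],3),"p",p.round(1),"rpy",o["tcp_rot"].round(3),"r",np.hypot(*d).round(1),"ang",np.degrees(np.arctan2(d[1],d[0])).round(1),"F",o["contact_force"].round(1),"w",round(o["grip_width"],1))
    return p,Rt
def tgt(r,a,z):
    p,Rt=state();a=np.radians(a);q=np.array([CE[0]+r*np.cos(a),CE[1]+r*np.sin(a),z])
    print("shift rows total",(Rt.T@(q-p)/20).round(2))
E
python3 -c "
from h import *
tgt(130,-130,80)"
```

```text
t 1.433 p [ 440.2 -285.5  220. ] rpy [-3.127 -0.005  0.902] r 219.7 ang -133.1 F [-0.1  0.  -0.6] w 0.3
shift rows total [4.42 0.83 7.01]
```

```bash
python3 -c "
from h import *
tgt(130,-158,45)"
```

```text
t 1.433 p [ 440.2 -285.5  220. ] rpy [-3.127 -0.005  0.902] r 219.7 ang -133.1 F [-0.1  0.  -0.6] w 0.3
shift rows total [ 5.26 -2.17  8.81]
```

Request:
step_arm(moves=[0.9,-0.37,0.8,0,0,0,1,0.9,-0.37,1,0,0,0,1,0.9,-0.37,1,0,0,0,1,0.9,-0.37,1,0,0,0,1,0.9,-0.37,1,0,0,0,1,0.76,-0.32,1,0,0,0,1,0,0,1,0,0,0,1,0,0,0,0,0,0,1])

```text
time: 2.1
tool_pos: [473.4, -166.1, 78.4]
tcp_rot: [-3.127, -0.004, 0.911]
contact_force: [-0.8, 0.1, 0.0]
grip_width: 0.3
```

```bash
python3 -c "
from h import *
tgt(130,-158,45)
for n in('top','wrist','side'): cv2.imwrite(f'pics/{n}1.png',capture(n)[:,:,::-1])
"
```

```text
t 2.1 p [ 473.4 -166.1   78.4] rpy [-3.127 -0.004  0.911] r 124.0 ang -160.6 F [-0.8  0.1  0. ] w 0.3
shift rows total [-0.42  0.12  1.67]
```

View pics/top1.png

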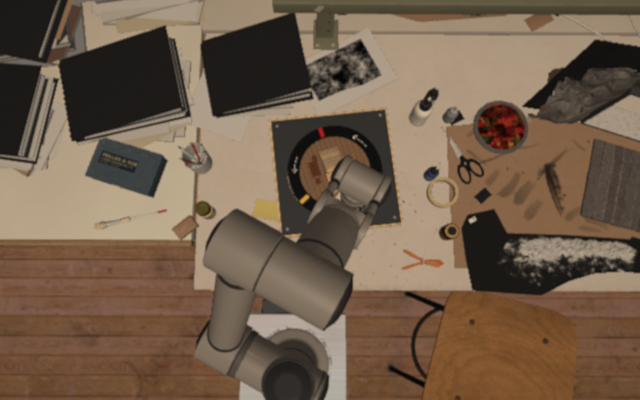

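View pics/wrist1.png

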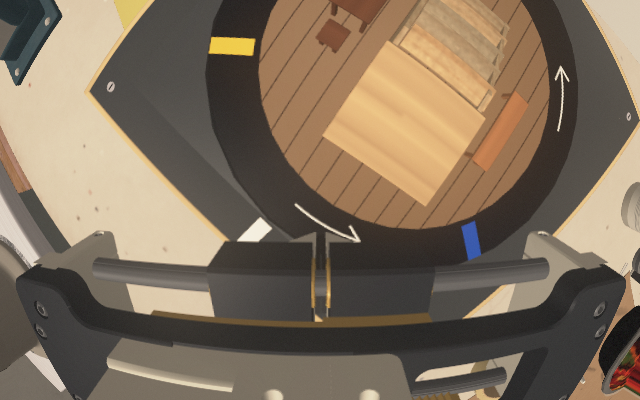

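View pics/side1.png

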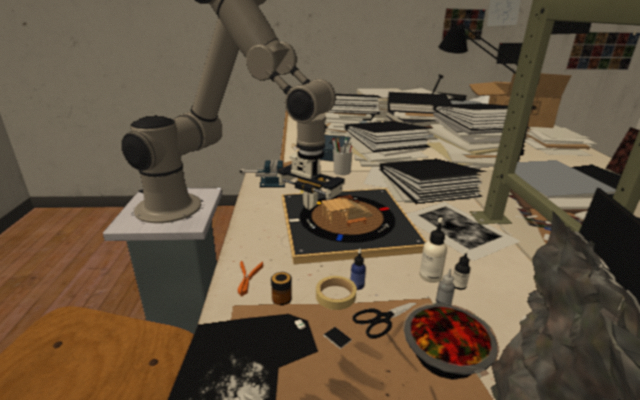

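Request:
step_arm(moves=[-0.4,0.2,0.8,0,0,0,1,0,0.1,0.7,0,0,0,1,0,0,0.4,0,0,0,1,0,0,0,0,0,0,1])

```text
time: 2.58
tool_pos: [479.6, -183.1, 49.6]
tcp_rot: [3.135, -0.007, 0.907]
contact_force: [0.5, -0.3, -0.2]
grip_width: 0.7
```

```bash
python3 -c "
from h import *
tgt(130,-153,31)
"
```

```text
t 2.583 p [ 479.6 -183.1   49.6] rpy [ 3.135 -0.007  0.907] r 125.1 ang -152.3 F [ 0.5 -0.3 -0.2] w 0.7
shift rows total [-0.2  -0.18  0.93]
```

Request:
step_arm(moves=[-0.2,-0.2,0.4,0,0,0,1,-0.05,0,0.3,0,0,0,1,0,0,0.1,0,0,0,1,0,0,0,0,0,0,1])

```text
time: 2.92
tool_pos: [475.6, -187.1, 36.8]
tcp_rot: [3.128, -0.008, 0.905]
contact_force: [-0.6, 0.2, -0.4]
grip_width: 0.5
```

```bash
python3 -c "
from h import *
tgt(130,-153,31)
"
```

```text
t 2.917 p [ 475.6 -187.1   36.8] rpy [ 3.128 -0.008  0.905] r 130.5 ang -151.6 F [-0.6  0.2 -0.4] w 0.5
shift rows total [ 0.08 -0.14  0.29]
```

Request:
step_arm(moves=[0,0,0.2,0,0,0,1,0,0,0.12,0,0,0,1,0,0,0.08,0,0,0,1])

```text
time: 3.17
tool_pos: [477.2, -187.8, 30.1]
tcp_rot: [3.125, -0.009, 0.905]
contact_force: [-3.3, -0.3, 18.5]
grip_width: 0.6
```

Request:
step_arm(moves=[-0.34,1,0.05,0,0,0,1,-0.16,1,0.05,0,0,0,1,0,1,0.05,0,0,0,1,0.15,1,0.05,0,0,0,1,0.3,1,-0.8,0,0,0,1,0.4,1,-1,0,0,0,1,0.2,0.3,-1,0,0,0,1,0,0,0,0,0,0,1])

```text
time: 3.83
tool_pos: [587.3, -259.8, 88.0]
tcp_rot: [3.123, -0.008, 0.906]
contact_force: [0.9, -1.3, 0.9]
grip_width: 0.6
```

```bash
python3 -c "
from h import *
state()
cv2.imwrite('pics/wrist2.png',capture('wrist')[:,:,::-1])
state()
cv2.imwrite('pics/top2.png',capture('top')[:,:,::-1])
state()
"
```

```text
t 3.833 p [ 587.3 -259.8   88. ] rpy [ 3.123 -0.008  0.906] r 134.8 ang -91.3 F [ 0.9 -1.3  0.9] w 0.6
t 3.883 p [ 585.9 -259.3   86. ] rpy [ 3.126 -0.008  0.906] r 134.3 ang -91.9 F [ 0.1 -0.4  0.6] w 0.3
t 3.933 p [ 584.2 -258.5   84.3] rpy [ 3.13  -0.007  0.906] r 133.6 ang -92.6 F [ 0.2  0.7 -0.2] w 0.2
```

View pics/wrist2.png

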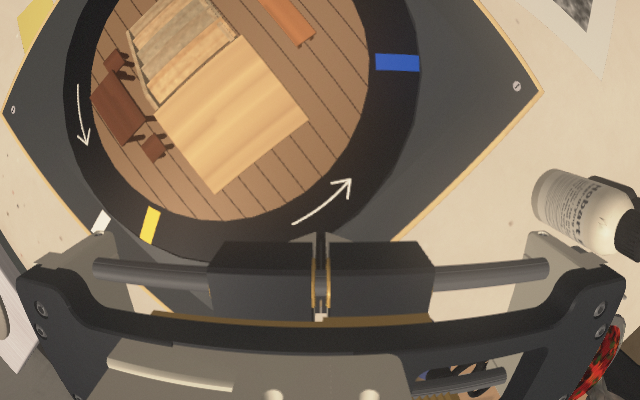

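View pics/top2.png

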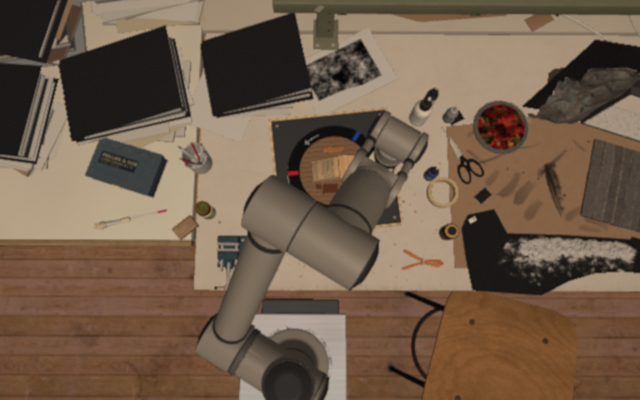

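```bash
cat >> h.py <<'E'
W0=-173.56
def rays_w(uv,o):
    c=get_calibration("wrist");K,Mt=c["mtx"],c["mount"];q=(np.asarray(uv)-[K[0,2],K[1,2]]);r=np.hypot(*q);t=r/K[0,0]
    d=np.array([np.sin(t)*q[0]/r,np.sin(t)*q[1]/r,np.cos(t)])
    Rt=R.from_euler("xyz",o["tcp_rot"]).as_matrix()
    return o["tool_pos"]+Rt@Mt[:3,3],Rt@Mt[:3,:3]@d
def unp(n,uv,z,o):
    if n=="wrist": e,d=rays_w(uv,o);return e+d*(z-e[2])/d[2]
    return unproj(uv,z,n)
OFF=dict(red=18.77,blue=-105.90,yel=133.49)  # at joint -167.67 deg
def marks(n,save=None):
    o=get_obs();im=capture(n)[:,:,::-1]
    if save: cv2.imwrite("pics/"+save,im)
    return marks_im(n,im,o)
def marks_im(n,im,o):
    hsv=cv2.cvtColor(np.ascontiguousarray(im),cv2.COLOR_BGR2HSV);h,s,v=hsv[...,0],hsv[...,1],hsv[...,2]
    M=dict(red=((h<6)|(h>172))&(s>170)&(v>90),blue=(h>100)&(h<130)&(s>120)&(v>70),yel=(h>15)&(h<32)&(s>140)&(v>140),white=(s<70)&(v>140))
    for k,m in M.items():
        nn,l,st,ce=cv2.connectedComponentsWithStats(m.astype(np.uint8))
        for i in range(1,nn):
            if st[i][4]<12: continue
            p=unp(n,ce[i],27 if k=="white" else 30,o)[:2]-CE;r=np.hypot(*p);a=np.degrees(np.arctan2(p[1],p[0]))
            if k=="white":
                if abs(r-169)<12 and abs(a-W0)<8: print(n,"t%.3f"%o["time"],"WHITE r %.1f ang %.2f"%(r,a),ce[i].round(1))
            elif abs(r-132.5)<9:
                j=((a-OFF[k]-167.67)%360)
                print(n,"t%.3f"%o["time"],k,"r %.1f ang %.2f joint %.2f = %.2f"%(r,a,j,j-360),st[i][4],ce[i].round(1))
E
python3 -c "
from h import *
o=get_obs()
o['tool_pos']=np.array([587.3,-259.8,88.0]);o['tcp_rot']=np.array([3.123,-.008,.906]);o['time']=3.833
marks_im('wrist',cv2.imread('pics/wrist2.png'),o);o['time']=3.883
marks_im('top',cv2.imread('pics/top2.png'),o)
tgt(130,-130,45)
marks('wrist');marks('top')
marks('wrist');marks('top')
state()"
```

```text
wrist t3.833 blue r 136.3 ang -35.79 joint 262.44 = -97.56 725 [396.9  62. ]
wrist t3.833 yel r 128.8 ang -154.85 joint 263.99 = -96.01 465 [149.5 224.4]
wrist t3.833 WHITE r 163.5 ang -172.90 [100.7 222.7]
top t3.883 red r 132.7 ang 93.56 joint 267.12 = -92.88 47 [292.6 172.8]
top t3.883 blue r 133.0 ang -30.95 joint 267.28 = -92.72 43 [355.7 135.8]
t 3.933 p [ 584.2 -258.5   84.3] rpy [ 3.13  -0.007  0.906] r 133.6 ang -92.6 F [ 0.2  0.7 -0.2] w 0.2
shift rows total [-1.07 -4.11  1.91]
wrist t3.933 blue r 136.4 ang -25.99 joint 272.24 = -87.76 719 [399.1  28.8]
wrist t3.933 yel r 129.5 ang -144.56 joint 274.28 = -85.72 513 [175.6 235.9]
wrist t3.933 WHITE r 163.5 ang -172.90 [101.9 222.7]
top t3.983 red r 131.2 ang 103.60 joint 277.16 = -82.84 45 [294.  179.8]
top t3.983 blue r 133.4 ang -20.93 joint 277.30 = -82.70 44 [349.2 132.6]
wrist t4.033 red r 127.5 ang 107.91 joint 281.47 = -78.53 302 [98.5  6.1]
wrist t4.033 blue r 131.7 ang -17.51 joint 280.72 = -79.28 303 [387.5   3.6]
wrist t4.033 yel r 130.1 ang -134.44 joint 284.40 = -75.60 559 [203.3 242.9]
wrist t4.033 WHITE r 163.5 ang -172.92 [102.9 222.6]
top t4.083 red r 125.4 ang 113.56 joint 287.12 = -72.88 27 [298.  185.8]
top t4.083 blue r 133.6 ang -11.04 joint 287.19 = -72.81 42 [342.3 130.6]
t 4.133 p [ 582.6 -257.8   82.9] rpy [ 3.134 -0.007  0.906] r 133.0 ang -93.3 F [-0.2 -0.2  0.5] w 0.7
```

Request:
step_arm(moves=[-0.2,-1,0.4,0,0,0,1,-0.3,-1,0.5,0,0,0,1,-0.2,-0.8,0.4,0,0,0,1,-0.1,-0.4,0.2,0,0,0,1,0,0,0,0,0,0,1])

```text
time: 4.55
tool_pos: [516.7, -228.2, 47.5]
tcp_rot: [3.14, -0.006, 0.905]
contact_force: [-0.4, -0.2, -0.0]
grip_width: 0.5
```

```bash
python3 -c "
from h import *
tgt(130.5,-128,42)
marks('wrist','wrist3.png');marks('top')
"
```

```text
t 4.55 p [ 516.7 -228.2   47.5] rpy [ 3.14  -0.006  0.905] r 126.8 ang -125.5 F [-0.4 -0.2 -0. ] w 0.5
shift rows total [-0.19 -0.27  0.28]
wrist t4.550 red r 127.6 ang 159.21 joint 332.77 = -27.23 712 [121.7 104.2]
wrist t4.550 yel r 133.7 ang -84.30 joint 334.54 = -25.46 880 [457.9 190.9]
wrist t4.550 WHITE r 164.9 ang -172.75 [143.1 219.9]
top t4.600 red r 131.7 ang 163.82 joint 337.38 = -22.62 52 [322.9 209.9]
top t4.600 blue r 132.7 ang 38.70 joint 336.93 = -23.07 43 [308.4 138.7]
```

View pics/wrist3.png

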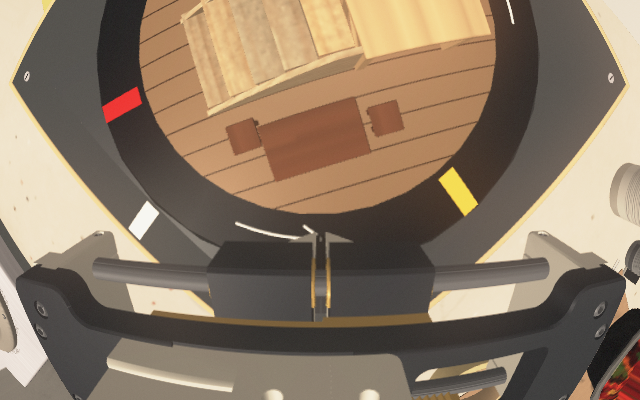

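Request:
step_arm(moves=[-0.2,-0.27,0.3,0,0,0,1,0,0,0,0,0,0,1,0,0,0,0,0,0,1,0,0,0,0,0,0,1,0,0,0,0,0,0,1,0,0,0,0,0,0,1,0,0,0,0,0,0,1,0,0,0,0,0,0,1])

```text
time: 5.32
tool_pos: [515.2, -231.4, 43.2]
tcp_rot: [3.131, -0.007, 0.905]
contact_force: [0.3, 0.0, -0.4]
grip_width: 0.4
```

```bash
python3 -c "
from h import *
tgt(130.5,-128,40)
marks('wrist','wrist4.png');marks('top')
tgt(130.5,-128,40)
"
```

```text
t 5.317 p [ 515.2 -231.4   43.2] rpy [ 3.131 -0.007  0.905] r 130.3 ang -125.2 F [ 0.3  0.  -0.4] w 0.4
shift rows total [-0.02 -0.31  0.16]
wrist t5.317 WHITE r 164.9 ang -172.75 [137.3 217.7]
top t5.367 blue r 131.2 ang 108.00 joint 46.23 = -313.77 42 [294.9 182.8]
top t5.367 yel r 132.8 ang -11.50 joint 47.34 = -312.66 32 [342.6 130.9]
t 5.417 p [ 515.1 -231.4   43.2] rpy [ 3.131 -0.007  0.905] r 130.3 ang -125.3 F [ 0.6  0.9 -0.3] w 0.5
shift rows total [-0.02 -0.31  0.16]
```

Request:
step_arm(moves=[0,-0.1,0.2,0,0,0,1,0,0,0,0,0,0,1,0,0,0,0,0,0,1,0,0,0,0,0,0,1,0,0,0,0,0,0,1,0,0,0,0,0,0,1,0,0,0,0,0,0,1,0,0,0,0,0,0,1])

```text
time: 6.08
tool_pos: [513.3, -229.9, 38.7]
tcp_rot: [3.131, -0.007, 0.905]
contact_force: [0.2, 0.1, 0.2]
grip_width: 0.6
```

Request:
step_arm(moves=[0,0,0,0,0,0,1,0,0,0,0,0,0,1,0,0,0,0,0,0,1,0,0,0,0,0,0,1,0,0,0,0,0,0,1,0,0,0,0,0,0,1,0,0,0,0,0,0,1,0,0,0,0,0,0,1])

```text
time: 6.75
tool_pos: [513.5, -230.0, 38.9]
tcp_rot: [3.131, -0.007, 0.905]
contact_force: [-0.4, -0.5, -0.1]
grip_width: 0.7
```

```bash
python3 -c "
from h import *
state()
marks('wrist','wrist5.png');marks('top')
state()
"
```

```text
t 6.75 p [ 513.5 -230.    38.9] rpy [ 3.131 -0.007  0.905] r 130.1 ang -126.2 F [-0.4 -0.5 -0.1] w 0.7
wrist t6.750 WHITE r 164.8 ang -172.75 [136.8 220. ]
top t6.800 red r 133.0 ang -11.19 joint 162.37 = -197.63 48 [342.4 130.8]
top t6.800 yel r 133.4 ang 103.59 joint 162.43 = -197.57 40 [293.4 179.9]
t 6.85 p [ 513.5 -230.    38.9] rpy [ 3.131 -0.007  0.905] r 130.1 ang -126.2 F [ 0.4 -0.5  0.2] w 0.1
```

Request:
step_arm(moves=[0,0,0,0,0,0,1,0,0,0,0,0,0,1,0,0,0,0,0,0,1,0,0,0,0,0,0,1,0,0,0,0,0,0,1,0,0,0,0,0,0,1,0,0,0,0,0,0,1,0,0,0,0,0,0,1])

```text
time: 7.52
tool_pos: [513.4, -230.0, 38.9]
tcp_rot: [3.131, -0.007, 0.905]
contact_force: [-1.1, 0.1, 0.0]
grip_width: 0.8
```

Request:
step_arm(moves=[0,0,0,0,0,0,1,0,0,0,0,0,0,1,0,0,0,0,0,0,1,0,0,0,0,0,0,1,0,0,0,0,0,0,1,0,0,0,0,0,0,1,0,0,0,0,0,0,1,0,0,0,0,0,0,1])

```text
time: 8.18
tool_pos: [513.4, -230.0, 38.9]
tcp_rot: [3.131, -0.007, 0.905]
contact_force: [0.9, -0.2, -0.9]
grip_width: 0.3
```

```bash
python3 -c "
from h import *
state()
marks('top');marks('wrist','wrist6.png')
state()
"
```

```text
t 8.183 p [ 513.4 -230.    38.9] rpy [ 3.131 -0.007  0.905] r 130.1 ang -126.2 F [ 0.9 -0.2 -0.9] w 0.3
top t8.183 red r 132.8 ang 83.14 joint 256.70 = -103.30 49 [292.8 165.3]
top t8.183 blue r 133.8 ang -41.60 joint 256.63 = -103.37 45 [362.1 140. ]
wrist t8.233 blue r 135.7 ang -38.08 joint 260.15 = -99.85 668 [527.6  41.6]
wrist t8.233 yel r 128.8 ang -157.26 joint 261.58 = -98.42 995 [206.4 215.4]
wrist t8.233 WHITE r 164.9 ang -172.75 [136.8 220. ]
t 8.283 p [ 513.4 -230.    38.9] rpy [ 3.131 -0.007  0.905] r 130.1 ang -126.2 F [ 0.1 -0.3  0.5] w 0.4
```

Request:
step_arm(moves=[0,0,0,0,0,0,1,0,0,0,0,0,0,1,0,0,0.08,0,0,0,1,0,0,0,0,0,0,1,0,0,0,0,0,0,1,0,0,0,0,0,0,1,0,0,0,0,0,0,1,0,0,0,0,0,0,1])

```text
time: 8.95
tool_pos: [513.4, -230.0, 37.0]
tcp_rot: [3.131, -0.007, 0.905]
contact_force: [-0.4, -0.3, 0.3]
grip_width: 0.5
```

Request:
step_arm(moves=[0,0,0.05,0,0,0,1,0,0,0,0,0,0,1,0,0,0,0,0,0,1,0,0,0,0,0,0,1])

```text
time: 9.28
tool_pos: [513.5, -229.9, 35.9]
tcp_rot: [3.131, -0.007, 0.905]
contact_force: [0.4, 0.1, 0.8]
grip_width: 0.9
```

```bash
python3 -c "
from h import *
state()
marks('top');marks('wrist','wrist7.png')
state()
"
```

```text
t 9.283 p [ 513.5 -229.9   35.9] rpy [ 3.131 -0.007  0.905] r 130.1 ang -126.2 F [0.4 0.1 0.8] w 0.9
top t9.283 red r 125.9 ang 146.81 joint 320.37 = -39.63 30 [312.6 203.2]
top t9.283 blue r 133.6 ang 22.02 joint 320.25 = -39.75 41 [318.7 132.7]
wrist t9.333 red r 127.6 ang 149.51 joint 323.07 = -36.93 737 [106.2  66.6]
wrist t9.333 yel r 132.9 ang -93.59 joint 325.25 = -34.75 1009 [440.  211.3]
wrist t9.333 WHITE r 164.8 ang -172.75 [134.6 221.4]
t 9.383 p [ 513.5 -230.    35.9] rpy [ 3.131 -0.007  0.905] r 130.1 ang -126.2 F [ 0.4 -0.5 -0.2] w 0.6
```

```bash
python3 -c "
from h import *
marks('top')
state()
"
```

```text
top t9.383 red r 126.5 ang 152.52 joint 326.08 = -33.92 38 [315.9 205.3]
top t9.383 blue r 132.9 ang 27.32 joint 325.55 = -34.45 42 [315.3 134.4]
t 9.433 p [ 513.5 -230.    35.9] rpy [ 3.131 -0.007  0.905] r 130.1 ang -126.2 F [ 0.3 -0.1 -0.2] w 0.6
```

Request:
step_arm(moves=[0,0,0,0,0,0,1,0,0,0,0,0,0,1,0,0,0,0,0,0,1,0,0,0,0,0,0,1,0,0,0,0,0,0,1,0,0,0,0,0,0,1,0,0,0.2,0,0,0,1,0,0,0.22,0,0,0,1])

```text
time: 10.1
tool_pos: [515.6, -231.4, 29.9]
tcp_rot: [3.124, -0.007, 0.905]
contact_force: [-2.5, -1.5, 41.7]
grip_width: 0.1
```

Request:
step_arm(moves=[0,0,0.05,0,0,0,1])

```text
time: 10.18
tool_pos: [517.3, -232.7, 30.3]
tcp_rot: [3.119, -0.008, 0.905]
contact_force: [-0.4, -0.4, 6.1]
grip_width: 0.4
```

```bash
python3 -c "
from h import *
state()
marks('wrist','wrist8.png');marks('top')
marks('wrist','wrist9.png');marks('top')
state()
"
```

```text
t 10.183 p [ 517.3 -232.7   30.3] rpy [ 3.119 -0.008  0.905] r 130.1 ang -124.2 F [-0.4 -0.4  6.1] w 0.4
wrist t10.183 red r 127.9 ang -171.20 joint 2.36 = -357.64 912 [152.4 189.1]
wrist t10.183 yel r 135.0 ang -56.18 joint 2.66 = -357.34 833 [520.3 103.5]
top t10.233 blue r 132.5 ang 62.47 joint 0.70 = -359.30 46 [297.5 151.5]
wrist t10.283 red r 127.9 ang -171.34 joint 2.22 = -357.78 926 [152.5 188.7]
wrist t10.283 yel r 134.9 ang -56.31 joint 2.53 = -357.47 831 [520.8 104. ]
top t10.333 blue r 132.5 ang 62.47 joint 0.70 = -359.30 46 [297.5 151.5]
t 10.383 p [ 516.9 -232.4   30.2] rpy [ 3.12  -0.007  0.905] r 130.1 ang -124.4 F [-0.4  0.  10.4] w 0.4
```

View pics/wrist9.png

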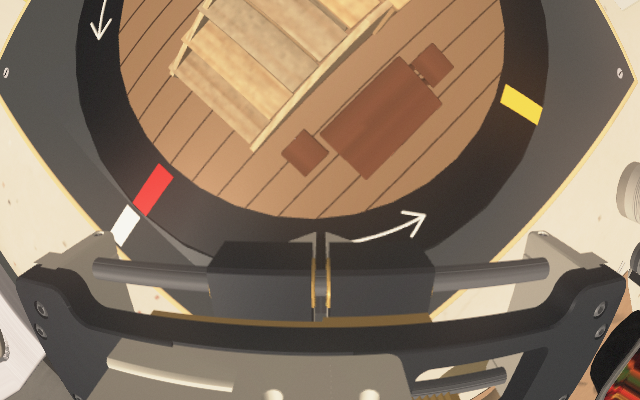

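Run:
```python
from h import *
im=cv2.imread("pics/wrist9.png")
cv2.imwrite("pics/z9.png",cv2.resize(im[150:260,90:200],None,fx=5,fy=5,interpolation=cv2.INTER_CUBIC))
o=get_obs()
hsv=cv2.cvtColor(im,cv2.COLOR_BGR2HSV);h,s,v=[hsv[...,i].astype(int) for i in range(3)]
roi=np.zeros(h.shape,bool);roi[150:260,90:200]=1
for k,m,z in(("red",((h<8)|(h>172))&(s>150)&(v>90),30),("white",(s<45)&(v>180),27)):
    n,l,st,ce=cv2.connectedComponentsWithStats((m&roi).astype(np.uint8))
    for i in range(1,n):
        if st[i][4]<150: continue
        ys,xs=np.where(l==i)
        P=np.array([unp("wrist",(x,y),z,o)[:2] for x,y in zip(xs,ys)])
        rect=cv2.minAreaRect(P.astype(np.float32));b=cv2.boxPoints(rect)
        u,S,vt=np.linalg.svd(P-P.mean(0),full_matrices=False);
        print(k,st[i],P.mean(0),"axis deg",np.degrees(np.arctan2(vt[0][1],vt[0][0])),rect)
```

```text
red [133 163  41  53 962] [ 463.37519573 -144.2254584 ] axis deg -172.1130221481244 ((462.7018737792969, -144.2533416748047), (32.088191986083984, 12.410741806030273), 7.613504409790039)
white [111 205  29  41 591] [ 427.00569396 -145.786059  ] axis deg -171.40634587804632 ((425.72662353515625, -145.7765350341797), (28.98398780822754, 12.062697410583496), 6.636888027191162)
```

View pics/z9.png

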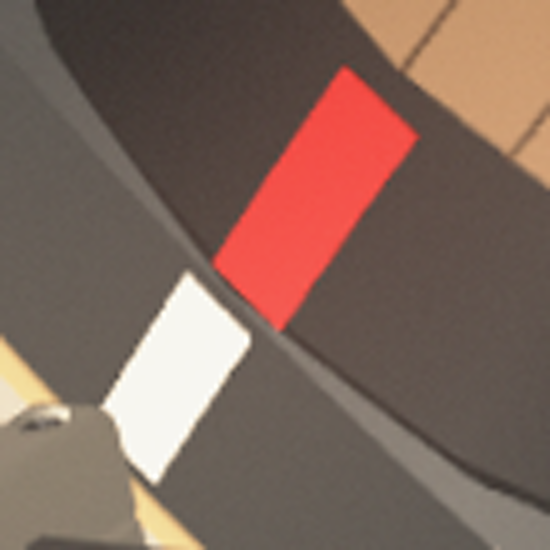

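Request:
step_arm(moves=[0,-0.12,0.03,0,0,0,1,0,0,0.03,0,0,0,1])

```text
time: 10.55
tool_pos: [516.3, -231.9, 30.3]
tcp_rot: [3.116, -0.008, 0.905]
contact_force: [-1.0, -0.7, 5.2]
grip_width: 0.7
```

```bash
cat >> h.py <<'E'
def align(name):
    o=get_obs();im=np.ascontiguousarray(capture("wrist")[:,:,::-1]);cv2.imwrite("pics/"+name,im)
    hsv=cv2.cvtColor(im,cv2.COLOR_BGR2HSV);h,s,v=[hsv[...,i].astype(int) for i in range(3)]
    D={}
    for k,m,z,r0 in(("red",((h<8)|(h>172))&(s>150)&(v>90),30,132.5),("white",(s<45)&(v>180),27,169)):
        n,l,st,ce=cv2.connectedComponentsWithStats(m.astype(np.uint8))
        for i in range(1,n):
            if not 150<st[i][4]<3000: continue
            ys,xs=np.where(l==i);P=np.array([unp("wrist",(x,y),z,o)[:2] for x,y in zip(xs,ys)])
            if abs(np.hypot(*(P.mean(0)-CE))-r0)>9 or abs(P.mean(0)[1]+143)>30: continue
            D[k]=cv2.minAreaRect(P.astype(np.float32));print(k,D[k])
    if len(D)==2:
        a=np.radians(6.44);d=np.array(D["red"][0])-D["white"][0]
        e=-(-np.sin(a)*d[0]+np.cos(a)*d[1]);print("overshoot mm",e,"deg",np.degrees(e/132.5))
E
python3 -c "
from h import *
state();align('wrist10.png');marks('top');state()"
```

```text
t 10.55 p [ 516.3 -231.9   30.3] rpy [ 3.116 -0.008  0.905] r 130.0 ang -124.7 F [-1.  -0.7  5.2] w 0.7
red ((462.5414123535156, -143.51104736328125), (32.3347282409668, 12.33289909362793), 7.4355034828186035)Traceback (most recent call last):
  File "<string>", line 3, in <module>
    state();align('wrist10.png');marks('top');state()
            ~~~~~^^^^^^^^^^^^^^^
  File "h.py", line 54, in align
    ys,xs=np.where(l==i);P=np.array([unp("wrist",(x,y),z,o)[:2] for x,y in zip(xs,ys)])
                                     ~~~^^^^^^^^^^^^^^^^^^^
  File "h.py", line 26, in unp
    if n=="wrist": e,d=rays_w(uv,o);return e+d*(z-e[2])/d[2]
                       ~~~~~~^^^^^^
  File "h.py", line 21, in rays_w
    c=get_calibration("wrist");K,Mt=c["mtx"],c["mount"];q=(np.asarray(uv)-[K[0,2],K[1,2]]);r=np.hypot(*q);t=r/K[0,0]
ValueError: time passes only in moves, steps and waits
```

```bash
sed -i 's/^W0=/WC=get_calibration("wrist")\nW0=/; s/c=get_calibration("wrist");K/c=WC;K/; s/            ys,xs=np.where(l==i);P=/            if abs(np.hypot(*(unp("wrist",ce[i],z,o)[:2]-CE))-r0)>12: continue\n            ys,xs=np.where(l==i);P=/' h.py
python3 -c "
from h import *
align('wrist11.png');state()"
```

```text
red ((462.8085021972656, -143.82962036132812), (32.35302734375, 12.411087989807129), 7.4450554847717285)
white ((425.8742980957031, -145.83688354492188), (28.852893829345703, 12.098746299743652), 6.4412689208984375)
overshoot mm 2.1480424667631697 deg 0.9288586230973588
t 10.65 p [ 516.6 -232.1   30.3] rpy [ 3.116 -0.008  0.905] r 130.0 ang -124.6 F [-0.6 -1.2  6.5] w 0.4
```

Request:
step_arm(moves=[0,-0.2,0.04,0,0,0,1,0,-0.05,0.04,0,0,0,1])

```text
time: 10.82
tool_pos: [514.5, -230.5, 30.2]
tcp_rot: [3.11, -0.008, 0.905]
contact_force: [-0.5, -0.6, 7.6]
grip_width: 0.2
```

```bash
python3 -c "
from h import *
align('wrist12.png');state();marks('top')"
```

```text
red ((462.337158203125, -141.18197631835938), (31.96335792541504, 12.340290069580078), 6.341558456420898)
white ((426.0154113769531, -145.82742309570312), (28.95250701904297, 12.02353572845459), 6.586780548095703)
overshoot mm -0.5421886642311762 deg -0.23445375215307243
t 10.867 p [ 514.6 -230.6   30.3] rpy [ 3.109 -0.008  0.905] r 129.9 ang -125.6 F [-0.1 -0.8  7.8] w 0.2
top t10.867 blue r 133.2 ang 61.11 joint 359.34 = -0.66 43 [297.8 150.6]
```

Request:
step_arm(moves=[0,0,-0.4,0,0,0,1,0,0,-0.8,0,0,0,1,0,0,-1,0,0,0,1,0,0,-1,0,0,0,1,0,0,-1,0,0,0,1,0,0,-0.5,0,0,0,1,0,0,0,0,0,0,1])

```text
time: 11.5
tool_pos: [509.6, -227.8, 126.3]
tcp_rot: [3.118, -0.007, 0.905]
contact_force: [-0.7, 0.1, 0.3]
grip_width: 0.2
```

```bash
python3 -c "
from h import *
align('wrist13.png');state();marks('top','top13.png')
"
```

```text
red ((461.8313903808594, -132.1684112548828), (32.36503219604492, 12.530182838439941), 2.2389726638793945)
white ((426.10321044921875, -145.80137634277344), (28.650848388671875, 12.038883209228516), 5.849533557891846)
overshoot mm -9.53957050612787 deg -4.125110402781929
t 11.55 p [ 509.3 -227.7  125.4] rpy [ 3.118 -0.007  0.905] r 130.8 ang -128.3 F [ 0.4 -0.2 -0.3] w 0.6
top t11.550 blue r 132.8 ang 56.94 joint 355.17 = -4.83 42 [299.5 148.1]
```

View pics/wrist13.png

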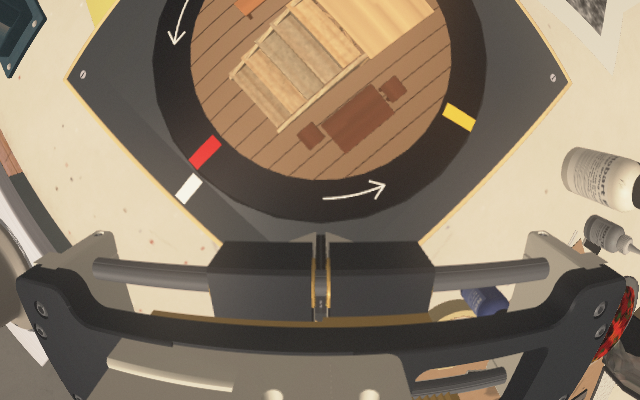

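Request:
step_arm(moves=[0,0.1,1,0,0,0,1,0,0,1,0,0,0,1,0,0,1,0,0,0,1,0,0,0.8,0,0,0,1,0,0,0.2,0,0,0,1,0,0,0,0,0,0,1])

```text
time: 12.1
tool_pos: [509.2, -227.4, 35.7]
tcp_rot: [3.129, -0.006, 0.905]
contact_force: [-0.1, 0.5, 0.3]
grip_width: 0.5
```

```bash
python3 -c "
from h import *
align('wrist14.png');state();marks('top','top14.png');state()
"
```

```text
red ((461.74334716796875, -127.73973083496094), (32.475982666015625, 12.566305160522461), 0.45066824555397034)
white ((425.8768310546875, -145.86752319335938), (28.8283748626709, 12.139667510986328), 6.457131385803223)
overshoot mm -13.990518616096413 deg -6.049793735105915
t 12.15 p [ 509.1 -227.3   36. ] rpy [ 3.129 -0.006  0.905] r 130.6 ang -128.4 F [-0.5 -0.1 -0.3] w 0.4
top t12.150 blue r 132.9 ang 55.06 joint 353.29 = -6.71 44 [300.2 147. ]
t 12.2 p [ 509.9 -227.8   37.1] rpy [ 3.126 -0.007  0.905] r 130.5 ang -128.1 F [0.5 0.9 0.7] w 0.3
```

Request:
step_arm(moves=[0,0,0.2,0.2,0,0,1,0,0,0.12,0,0,0,1,0,0,0.08,0,0,0,1])

```text
time: 12.45
tool_pos: [511.5, -228.6, 31.1]
tcp_rot: [3.137, -0.007, 0.905]
contact_force: [-0.8, -0.0, 0.0]
grip_width: 0.6
```

```bash
python3 -c "
from h import *
state();align('wrist15.png');state()
"
```

```text
t 12.45 p [ 511.5 -228.6   31.1] rpy [ 3.137 -0.007  0.905] r 130.2 ang -127.3 F [-0.8 -0.   0. ] w 0.6
red ((461.759765625, -127.312744140625), (32.45854187011719, 12.502375602722168), 0.2688439190387726)
white ((425.96978759765625, -145.82044982910156), (29.108539581298828, 12.201574325561523), 6.70986795425415)
overshoot mm -14.376619356023152 deg -6.216751794461993
t 12.5 p [ 511.4 -228.6   30.8] rpy [ 3.137 -0.007  0.905] r 130.3 ang -127.3 F [0.1 0.2 0.8] w 0.4
```

Request:
step_arm(moves=[0.08,1,0.09,0,0,-1,1,0.18,1,0.06,0,0,-1,1,0.29,1,0.06,0,0,-1,1,0.41,1,0.06,0,0,-1,1,0.53,1,0.05,0,0,-1,1,0.66,1,-0.9,0,0,-0.5,1,0.6,0.8,-1,0,0,0,1,0.2,0.2,-0.6,0,0,0,1])

```text
time: 13.17
tool_pos: [661.6, -237.6, 79.6]
tcp_rot: [3.134, -0.003, 1.306]
contact_force: [0.1, -0.5, 0.7]
grip_width: 0.2
```

```bash
python3 -c "
from h import *
state()
marks('top','top16.png');marks('wrist');marks('top');tgt(130,-127,55)
"
```

```text
t 13.167 p [ 661.6 -237.6   79.6] rpy [ 3.134e+00 -3.000e-03  1.306e+00] r 133.2 ang -57.6 F [ 0.1 -0.5  0.7] w 0.2
top t13.167 yel r 132.4 ang 11.64 joint 70.48 = -289.52 33 [326. 131.]
wrist t13.217 blue r 128.0 ang 136.98 joint 75.21 = -284.79 336 [68.9 47.4]
wrist t13.217 yel r 124.8 ang 15.05 joint 73.89 = -286.11 147 [331.4   3. ]
wrist t13.217 WHITE r 165.2 ang -172.78 [ 52. 187.]
top t13.267 yel r 133.8 ang 23.46 joint 82.30 = -277.70 32 [317.7 133. ]
t 13.317 p [ 659.4 -238.3   78.6] rpy [ 3.135e+00 -2.000e-03  1.305e+00] r 132.7 ang -58.6 F [ 0.6 -0.4 -0.1] w 0.6
shift rows total [-1.48 -7.24  1.13]
```

Request:
step_arm(moves=[-1,-0.5,-1,0,0,0,1,-1,-1,-0.5,0,0,0.5,1,-0.5,-1,0,0,0,1,1,0.2,-1,0,0,0,1,1,0.2,-1,0,0,0,1,1,0.1,-1,0,0,0,1,1,0,-0.6,0,0,0,1,1,0,0,0,0,0,0,1])

```text
time: 13.98
tool_pos: [520.0, -230.9, 98.9]
tcp_rot: [-3.128, -0.0, 0.897]
contact_force: [0.7, 0.5, -1.2]
grip_width: 0.3
```

```bash
python3 -c "
from h import *
tgt(130,-127,55)
marks('top','top17.png');marks('wrist')
"
```

```text
t 13.983 p [ 520.  -230.9   98.9] rpy [-3.128 -0.     0.897] r 127.1 ang -123.6 F [ 0.7  0.5 -1.2] w 0.3
shift rows total [-0.16 -0.34  2.2 ]
top t13.983 red r 133.2 ang -8.66 joint 164.90 = -195.10 43 [340.6 130.5]
top t13.983 yel r 133.0 ang 106.00 joint 164.84 = -195.16 40 [293.9 181.6]
wrist t14.033 blue r 129.6 ang -126.34 joint 171.89 = -188.11 557 [311.7 215.1]
wrist t14.033 WHITE r 165.1 ang -172.76 [170.2 199.4]
```

Request:
step_arm(moves=[-0.15,-0.3,0.8,0,0,0,1,0,0,0.9,0,0,0,1,0,0,0.8,0,0,0,1,0,0,0.2,0,0,0,1,0,0,0,0,0,0,1,0,0,0,0,0,0,1,0,0,0,0,0,0,1,0,0,0,0,0,0,1])

```text
time: 14.75
tool_pos: [520.2, -235.9, 44.0]
tcp_rot: [-3.139, -0.001, 0.912]
contact_force: [-0.2, 0.4, 0.3]
grip_width: 0.7
```

```bash
python3 -c "
from h import *
tgt(130,-127,38)
marks('top')
"
```

```text
t 14.75 p [ 520.2 -235.9   44. ] rpy [-3.139e+00 -1.000e-03  9.120e-01] r 131.3 ang -122.3 F [-0.2  0.4  0.3] w 0.7
shift rows total [ 0.03 -0.53  0.3 ]
top t14.750 red r 132.7 ang 73.78 joint 247.34 = -112.66 49 [294.3 158.9]
top t14.750 blue r 132.9 ang -49.95 joint 248.28 = -111.72 33 [366.2 144.4]
```

Request:
step_arm(moves=[0,-0.4,0.25,0,0,0,1,0,0,0.1,0,0,0,1,0,0,0,0,0,0,1,0,0,0,0,0,0,1,0,0,0,0,0,0,1,0,0,0,0,0,0,1,0,0,0,0,0,0,1,0,0,0,0,0,0,1])

```text
time: 15.47
tool_pos: [517.0, -232.9, 40.8]
tcp_rot: [3.136, -0.002, 0.913]
contact_force: [-0.6, -0.8, 0.0]
grip_width: 0.4
```

Request:
step_arm(moves=[0,0,0,0,0,0,1,0,0,0,0,0,0,1,0,0,0,0,0,0,1,0,0,0,0,0,0,1,0,0,0,0,0,0,1,0,0,0,0,0,0,1,0,0,0,0,0,0,1,0,0,0,0,0,0,1])

```text
time: 16.13
tool_pos: [517.0, -233.0, 40.8]
tcp_rot: [3.136, -0.002, 0.913]
contact_force: [0.4, 0.8, -1.4]
grip_width: 0.4
```

Request:
step_arm(moves=[0,0,0,0,0,0,1,0,0,0,0,0,0,1,0,0,0,0,0,0,1,0,0,0,0,0,0,1,0,0,0,0,0,0,1,0,0,0,0,0,0,1,0,0,0,0,0,0,1,0,0,0,0,0,0,1])

```text
time: 16.8
tool_pos: [517.1, -233.0, 40.8]
tcp_rot: [3.136, -0.002, 0.913]
contact_force: [-1.0, -0.4, 0.0]
grip_width: 0.4
```

```bash
python3 -c "
from h import *
tgt(130,-127,36)
marks('top')
state()
"
```

```text
t 16.8 p [ 517.1 -233.    40.8] rpy [ 3.136e+00 -2.000e-03  9.130e-01] r 130.5 ang -124.2 F [-1.  -0.4  0. ] w 0.4
shift rows total [ 0.01 -0.32  0.24]
top t16.800 blue r 125.7 ang 142.07 joint 80.30 = -279.70 30 [309.9 201.2]
top t16.800 yel r 132.9 ang 22.45 joint 81.29 = -278.71 36 [318.5 133. ]
t 16.85 p [ 517.  -233.    40.8] rpy [ 3.136e+00 -2.000e-03  9.130e-01] r 130.5 ang -124.2 F [-0.4 -0.8  0.3] w 0.3
```

Request:
step_arm(moves=[0,0,0.15,0,0,0,1,0,0,0.07,0,0,0,1,0,0,0,0,0,0,1,0,0,0,0,0,0,1,0,0,0,0,0,0,1,0,0,0,0,0,0,1,0,0,0,0,0,0,1,0,0,0,0,0,0,1])

```text
time: 17.52
tool_pos: [517.0, -233.0, 35.7]
tcp_rot: [3.137, -0.002, 0.913]
contact_force: [0.3, -0.1, 0.6]
grip_width: 0.4
```

Request:
step_arm(moves=[0,0,0,0,0,0,1,0,0,0,0,0,0,1,0,0,0,0,0,0,1,0,0,0,0,0,0,1,0,0,0,0,0,0,1,0,0,0,0,0,0,1,0,0,0,0,0,0,1,0,0,0,0,0,0,1])

```text
time: 18.18
tool_pos: [517.1, -233.1, 35.9]
tcp_rot: [3.136, -0.002, 0.913]
contact_force: [0.2, -0.3, -0.0]
grip_width: 0.5
```

Request:
step_arm(moves=[0,0,0,0,0,0,1,0,0,0,0,0,0,1,0,0,0,0,0,0,1,0,0,0,0,0,0,1,0,0,0,0,0,0,1,0,0,0,0,0,0,1,0,0,0,0,0,0,1,0,0,0,0,0,0,1])

```text
time: 18.85
tool_pos: [517.1, -233.0, 35.9]
tcp_rot: [3.136, -0.002, 0.913]
contact_force: [-0.4, -0.1, -0.0]
grip_width: 0.2
```

```bash
python3 -c "
from h import *
marks('top')
state()
"
```

```text
top t18.850 red r 133.0 ang 62.33 joint 235.89 = -124.11 46 [297.4 151.3]
t 18.9 p [ 517.1 -233.1   35.9] rpy [ 3.136e+00 -2.000e-03  9.130e-01] r 130.5 ang -124.1 F [-0.9 -0.4  0.1] w 0.5
```

Request:
step_arm(moves=[0,0,0,0,0,0,1,0,0,0,0,0,0,1,0,0,0,0,0,0,1,0,0,0,0,0,0,1,0,0,0,0,0,0,1,0,0,0,0,0,0,1,0,0,0,0,0,0,1,0,0,0,0,0,0,1])

```text
time: 19.57
tool_pos: [517.1, -233.0, 35.9]
tcp_rot: [3.136, -0.002, 0.913]
contact_force: [-0.1, 0.6, 0.4]
grip_width: 0.3
```

Request:
step_arm(moves=[0,0,0,0,0,0,1,0,0,0,0,0,0,1,0,0,0,0,0,0,1,0,0,0,0,0,0,1,0,0,0,0,0,0,1,0,0,0,0,0,0,1])

```text
time: 20.07
tool_pos: [517.1, -233.0, 35.9]
tcp_rot: [3.136, -0.002, 0.913]
contact_force: [0.1, -0.0, -0.9]
grip_width: 0.1
```

```bash
python3 -c "
from h import *
marks('top')
state()
"
```

```text
top t20.067 red r 124.2 ang 137.26 joint 310.82 = -49.18 25 [307.7 198.7]
top t20.067 blue r 133.3 ang 12.17 joint 310.40 = -49.60 43 [325.6 130.8]
t 20.117 p [ 517.1 -233.    35.9] rpy [ 3.136e+00 -2.000e-03  9.130e-01] r 130.5 ang -124.2 F [-0.4  0.9  0.3] w 0.3
```

```bash
python3 -c "
from h import *
marks('top')
state()
"
```

```text
top t20.117 blue r 133.0 ang 15.22 joint 313.45 = -46.55 43 [323.4 131.4]
t 20.167 p [ 517.1 -233.    35.9] rpy [ 3.136e+00 -2.000e-03  9.130e-01] r 130.5 ang -124.2 F [0.1 0.1 0.1] w 0.5
```

Request:
step_arm(moves=[0,0,0,0,0,0,1,0,0,0,0,0,0,1,0,0,0,0,0,0,1,0,0,0,0,0,0,1])

```text
time: 20.5
tool_pos: [517.1, -233.0, 35.9]
tcp_rot: [3.136, -0.002, 0.913]
contact_force: [-0.4, -0.2, 0.0]
grip_width: 0.5
```

Request:
step_arm(moves=[0,0,0,0,0,0,1,0,0,0,0,0,0,1,0,0,0,0,0,0,1,0,0,0,0,0,0,1,0,0,0.2,0,0,0,1,0,0,0.2,0,0,0,1,0,0,0.04,0,0,0,1,0,0,0.03,0,0,0,1])

```text
time: 21.17
tool_pos: [521.1, -235.8, 30.3]
tcp_rot: [3.124, -0.003, 0.913]
contact_force: [-0.4, -0.7, 1.8]
grip_width: -0.0
```

```bash
python3 -c "
from h import *
state();align('wrist20.png');marks('top');align('wrist21.png');state()
"
```

```text
t 21.167 p [ 521.1 -235.8   30.3] rpy [ 3.124e+00 -3.000e-03  9.130e-01] r 130.6 ang -122.0 F [-0.4 -0.7  1.8] w -0.0
red ((462.4560852050781, -141.98587036132812), (32.320823669433594, 12.479621887207031), 6.943533897399902)
white ((426.83636474609375, -145.7667236328125), (27.615962982177734, 12.054769515991211), 6.2350850105285645)
overshoot mm 0.23820797006871164 deg 0.1030061232552137
top t21.217 blue r 133.3 ang 61.49 joint 359.72 = -0.28 41 [297.6 150.8]
red ((462.54815673828125, -141.9059600830078), (32.612369537353516, 12.503974914550781), 6.939398765563965)
white ((426.7535705566406, -145.7445526123047), (27.641359329223633, 12.042363166809082), 6.74159049987793)
overshoot mm 0.20044646435022084 deg 0.08667725604216732
t 21.317 p [ 521.  -235.7   30.3] rpy [ 3.125e+00 -3.000e-03  9.130e-01] r 130.6 ang -122.1 F [-0.1 -0.5  6.8] w 0.4
```

Request:
step_arm(moves=[0,0,0,0,0,0,1,0,0.03,-1,0,0,0,1])

```text
time: 21.48
tool_pos: [519.0, -234.7, 47.1]
tcp_rot: [3.131, -0.002, 0.913]
contact_force: [-0.7, 0.6, -0.4]
grip_width: 0.5
```

```bash
python3 -c "
from h import *
state();align('wrist22.png');marks('top');align('wrist23.png');state();marks('top');align('wrist24.png');state()
"
```

```text
t 21.483 p [ 519.  -234.7   47.1] rpy [ 3.131e+00 -2.000e-03  9.130e-01] r 130.8 ang -123.0 F [-0.7  0.6 -0.4] w 0.5
red ((462.4096984863281, -142.0626220703125), (32.25796890258789, 12.395550727844238), 6.664341926574707)
white ((426.1153259277344, -145.82582092285156), (29.097749710083008, 12.13113021850586), 6.697291851043701)
overshoot mm 0.3314217786280631 deg 0.1433137294649591
top t21.533 blue r 133.3 ang 61.49 joint 359.72 = -0.28 41 [297.6 150.8]
red ((462.3033752441406, -142.05274963378906), (32.34672927856445, 12.37304401397705), 6.699754238128662)
white ((425.8459777832031, -145.8475799560547), (28.992385864257812, 12.19921588897705), 6.539600849151611)
overshoot mm 0.3182752189099882 deg 0.1376288812614694
t 21.633 p [ 521.8 -236.3   50.9] rpy [ 3.122e+00 -3.000e-03  9.130e-01] r 130.7 ang -121.6 F [-0.3 -0.7  0.9] w 0.4
top t21.633 blue r 133.6 ang 61.42 joint 359.65 = -0.35 42 [297.6 150.7]
red ((462.5202941894531, -142.05807495117188), (32.194759368896484, 12.395332336425781), 6.732043266296387)
white ((426.04833984375, -145.78732299804688), (29.286121368408203, 12.106443405151367), 6.616631984710693)
overshoot mm 0.38507640005766275 deg 0.166515113308644
t 21.733 p [ 520.9 -235.8   49.7] rpy [ 3.125e+00 -3.000e-03  9.130e-01] r 130.7 ang -122.1 F [ 0.7 -0.3  0.4] w 0.5
```

Clean release with the disc still. I'll retreat upward and outward, then recheck.

Request:
step_arm(moves=[0,0,-0.8,0,0,0,1,0,0,-1,0,0,0,1,0,0,-1,0,0,0,1,0,0,-1,0,0,0,1,-0.5,0,-1,0,0,0,1,-1,0,-1,0,0,0,1,-0.5,0,-0.5,0,0,0,1,0,0,0,0,0,0,1])

```text
time: 22.4
tool_pos: [490.2, -264.2, 170.1]
tcp_rot: [-3.139, -0.001, 0.915]
contact_force: [0.1, -1.1, -0.5]
grip_width: 0.5
```

Request:
step_arm(moves=[0,0,0,0,0,0,1,0,0,0,0,0,0,1,0,0,0,0,0,0,1,0,0,0,0,0,0,1,0,0,0,0,0,0,1,0,0,0,0,0,0,1,0,0,0,0,0,0,1,0,0,0,0,0,0,1])

```text
time: 23.07
tool_pos: [489.2, -260.5, 162.9]
tcp_rot: [-3.127, -0.002, 0.915]
contact_force: [-0.4, -0.5, -0.0]
grip_width: 0.5
```

```bash
python3 -c "
from h import *
state();align('wrist30.png');marks('top','top30.png')
"
```

```text
t 23.067 p [ 489.2 -260.5  162.9] rpy [-3.127e+00 -2.000e-03  9.150e-01] r 169.0 ang -126.7 F [-0.4 -0.5 -0. ] w 0.5
red ((462.7429504394531, -142.04859924316406), (32.11863327026367, 12.83390998840332), 6.7961530685424805)
white ((426.29150390625, -145.7555694580078), (27.807615280151367, 11.478507995605469), 6.541909217834473)
overshoot mm 0.40491344445160227 deg 0.17509306743533365
top t23.117 red r 130.3 ang -173.95 joint 359.61 = -0.39 41 [339.1 210.9]
top t23.117 blue r 133.6 ang 61.42 joint 359.65 = -0.35 42 [297.6 150.7]
top t23.117 yel r 132.6 ang -57.93 joint 0.91 = -359.09 38 [369.6 149. ]
```

View pics/wrist30.png

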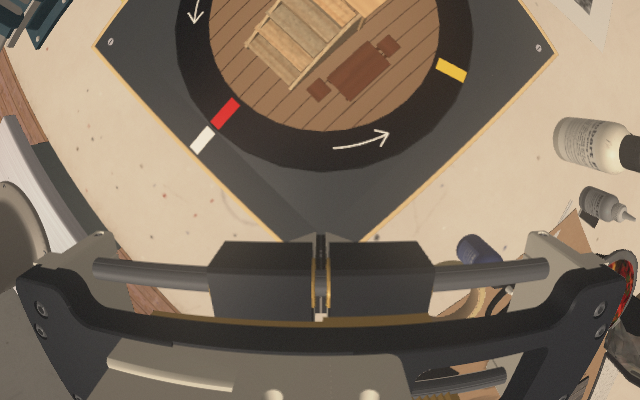

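View pics/top30.png

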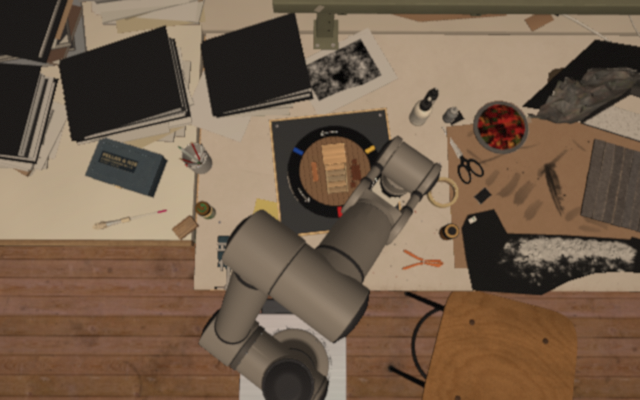

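The wrist picture shows the red mark (225,113) in line with the white tape (202,140). The disc is still, the hand is clear, and the bystanders that can be seen are where they were. Handing in.

```bash
python3 -c "
from h import *
print(close_job())"
```

```text
the job is handed in; nothing more can be done
None
```

The revolve is at rest with the red mark in line with the white tape, and the hand is clear about 160 mm above the bench. It took two spins to get there. I handed it in at about 23 s of the 51 s allowed.

- **First spin:** I flicked it to about 1.75 rad/s with a fingertip on the rim. It ran past the white tape, and on the next pass I braked it about 1° past the line and nudged it back. When I lifted the finger it dragged the disc, which drifted back to about 6° short.
- **Second spin:** I did not push it 6° into place. I flicked it again to about 2.06 rad/s, and it ran freely past the white tape for a full turn. I braked it on the pass after that. It stopped about 0.1° off with no nudge, and a faster lift left it still.

**Last checks:**
- The wrist camera put the red mark 0.18° past the line.
- The top camera's separate readings ran from −0.4° (red and blue marks) to +0.9° (yellow mark), which is within the calibration error.
- The readings did not change over about 1.5 s after the release.
- The scenery was not touched, and the bystanders that can be seen in the last pictures had not moved.
- The highest force I read was 42 N, on the fingertip during the first braking. It was not on the gripper's body or the arm, which have the 40 N limit.

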